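# Set the stirrer to speed four and start it

### The arm

A 6-joint arm with a two-finger parallel gripper is mounted at the origin on the work surface. World frame = base frame: x ahead of the robot, y to its left, z up, the work surface at z = 0. Lengths are in mm, angles in rad, forces in N, time in s.
With the tool pointing down it reaches from about 300 to 775 mm from the base axis. Payload 14.6 kg.
Tool frame: the origin (TCP) lies at the very end of the fingers, on their centre line; the grasp point (between the pads) lies 19 mm behind it (grip_point_offset is the distance from the TCP to the grasp point, in mm); z points along the fingers, y is the line along which they close (so a half turn about z gives the same grasp; the last joint's range is limited). The gripper opens to 94 mm and grips with 3 to 60 N. Pads are 16 mm wide; open, the fingers measure 119 mm over their backs; the gripper's body (75 mm by 177 mm) begins 78 mm behind the grasp point.
Start: joints at [-1.343, 0.3, 1.521, -0, 1.321, -0.067], TCP at [159.795, -526.265, 205.446] pointing down, gripper open.
Joint ranges: [-3.03, 3.03], [-0.79, 2.21], [0.23, 2.52], [-1.04, 4.18], [0, 3.07], [-2.55, 2.55]. Speed limits (rad/s): [2.22, 2.22, 2.57, 3.14, 3.14, 3.14].

### API

Orientations are given as [roll, pitch, yaw] about the fixed x, y, z axes, in that order (R = Rz(yaw) Ry(pitch) Rx(roll)).
In Python, from cell import read_state, camera, camera_info, sign_off, grip_point_offset gives the robot as it stands.
- The arm moves only by the shell command python3 -m handwheel 'ROWS' [FORCE]. ROWS is text: rows parted by semicolons, each of 5 numbers parted by spaces: the shift along the world's x, y, z in units of 40 mm (1.0 is 40 mm), then the turn about the world's z in units of 5 degrees (1.0 is 5 degrees), then the closure, from 0 (fully open) to 1 (shut). In form: dx dy dz yaw gripper; .... A call has 1 to 12 rows; each row shifts and turns the commanded pose from where the row before left it; what a row does not reach is not made up. A row lasts 1/12 s, in which the tool goes at most 41.7 mm and 7.16 degrees, less where a joint would pass 70% of its speed; a pose out of reach is approached as far as the arm can. A call is refused whole if a number of a shift passes 1 or a number of a turn 1, either way. A call with a gripper value outside its range is refused whole. The fingers move at their own pace and stop on an object; FORCE is the grip in N (left out, the last holds). Time passes only in rows, so rows that do not move let the fingers close. It gives the time, the measured TCP pose, the force, the opening and the grip force at its end, in the units of the state.
- read_state(): the state, without advancing time (a new reading comes with each control period).
- camera(name): name is "scene" or "top" or "wrist"; returns (picture, depth): 384x512x3 uint8, red, green, blue; 384x512 float32, mm along the optical axis (not along the pixel's ray), 0 where there is no reading.
- camera_info(name): a dict with "intrinsics" (3x3 intrinsics, pixels), "k1" (the pictures are not rectified: a ray, as slopes to the right and down, at radius r is drawn at 1 + k1 r^2 times it, then the intrinsics apply), "world_from_camera" (4x4, takes a point from camera to world coordinates). Camera axes: x right, y down, z forward; pixel columns grow to the right and rows downward; lengths in mm; the calibration is good to about 2 mm. A picture is of the moment at which its call begins: read the wrist's pose just before it. camera_info takes no time and is no camera call; for the wrist camera it gives the pose at the moment of the call.
- sign_off(): hands the job in; it is judged then, once.
The state is a dict: "clock": time; "joints": joint angles; "qd": joint speeds; "effort": joint torques, N m; "eef_pos": TCP position; "eef_rot": TCP orientation; "wrist_force": force on the tool from outside, world axes, zero at the start; "moment": the same for the moment, N m; "finger_gap": finger opening in mm; "finger_force": force on a finger pad.
Only numpy, scipy, OpenCV 4.12 (cv2) and the standard library are available. Lean on these libraries where they do the work, as an engineer would, in place of code of your own. Each camera call takes 0.05 s, during which the arm holds its last target. There are 200 camera calls.

### The job

With a fingertip, push the stirrer's pointer selector round clockwise, click by click, until it rests in speed position 4 (four clicks from off, which is the round dot), never letting it go on to 5. Then press the start button fully down and let it come back up. Lift nothing, and leave the jar on the stirrer and the things around it where they stand.

Things in the scene. Friction and masses are not known exactly. Their poses are not given: they have to be found in the camera images.
- stirrer: White stirrer, fixed, 320 mm deep (x), 220 wide (y), turned up to 0.4 rad. Origin: centre of its underside, on the bench; x to its rear, y to the left as seen from its front, z up. Front part (x -160 to -15 mm): flat control deck 60 mm high with selector and button. Rear: 76 mm high, with a round white plate (radius 70, top 86 mm high, centre x = 80 mm) carrying a jar.
- selector (a joint): Selector angle, rad: 0 at off (points to the stirrer's +y, at the round dot), growing clockwise from above. Detents every 0.524 (30 deg), at ticks: speed 3 points to the rear, speed 4 is 2.094, the last, 6, is 3.142. Begins at off, 1 or 2. Springs into the nearest position: push with 2 to 4 N at the pointer; past half-way (15 deg) it snaps ahead of the finger into the next and stays.
- selector_axis (a point): Point on the selector's turning axis (vertical), on the top face of its disc (radius 38 mm), 69 mm above the bench; at x = -85, y = 40 mm of the stirrer.
- pointer (a point): Point in the middle of the pointer bar, 30 mm out from the axis on the side it points to, 81 mm above the bench. The bar is an upright black rib 10 mm thick and 24 mm tall on the disc (69 to 93 mm above the bench), reaching from 18 mm behind the axis to 42 mm out on the pointing side; a white line runs along the outer part of its top.
- button_top (a point): Centre of the top face of the round steel start button (radius 13 mm), 73 mm above the bench when up, at x = -85, y = -70 mm of the stirrer, so 110 mm to the right of the selector's axis. The deck around it is 60 mm high, with a 3 mm steel bezel.
- start_button (a joint): How far the button is pressed, in m: 0 up, 0.006 fully down. Sprung, 1.5 N at the start and 4.5 N at the bottom; it returns when let go.
- jar: Bystander: amber jar, radius 33 mm, 75 mm tall, loose on the stirrer's plate (its top about 161 mm above the bench). Origin at the centre of its underside.
- reagent: Bystander: amber bottle, radius 30 mm, 120 mm tall, loose on the bench to one side of the stirrer. Origin at the centre of its underside.
- tip_box: Bystander: open blue box with dividers, 75 x 100 x 50 mm, loose on the bench to one side of the stirrer. Origin at the centre of its underside.
- dishes: Bystander: stack of flat dishes, radius 45 mm, 42 mm tall, loose on the bench at the stirrer's side, towards its rear. Origin at the centre of its underside.

How it is judged (in metres and radians):
On the way, in this order (a step that is already met when the one before it is completed fails the run):
1. the selector rests in speed position 4 (value of joint selector between 1.97 and 2.22 rad), for 0.2 s.
2. the start button is pressed fully down (at least 4.5 of its 6 mm) (all of step 1 and value of joint start_button above 0.0045 m), for 0.02 s.
3. the start button has come back up (all of step 1 and value of joint start_button below 0.001 m), for 0.1 s.
At the end, for the whole second after the job is handed in: The selector rests in position 4 (2.094 rad, within 0.12 rad), the start button has been pressed at least 4.5 mm down after that and is up again, and the jar, bottle, box and dishes stand upright within 20 mm of where they were (all of step 3 and velocity of joint selector between -0.05 and 0.05 rad/s and distance of each of jar, reagent, tip_box, dishes from where it was at the start of the episode below 0.02 m and angle between each of jar, reagent, tip_box, dishes's own z axis and vertical below 0.2 rad); the robot touches nothing.
It fails at once if the selector goes past speed 4 over the half-way point towards 5 (value of joint selector above 2.4 rad).
It fails at once if the button is pressed before the selector stands at 4 (value of joint start_button above 0.003 m and not (value of joint selector between 1.97 and 2.22 rad)).
It fails at once if a bystander is pushed more than 20 mm, lifted by 10 mm or knocked over (distance of any of jar, reagent, tip_box, dishes from where it was at the start of the episode above 0.02 m or angle between any of jar, reagent, tip_box, dishes's own z axis and vertical above 0.35 rad or height (world z) of jar above 0.096 m or height (world z) of any of reagent, tip_box, dishes above 0.01 m).
It also fails if it takes over 45 s, if anything falls off the work surface, if the arm or the gripper's body presses on something with over 40 N, if the wrist force passes 120 N, or if a joint passes its speed limit or range.

## Working session

There is one attempt and no reset: what is moved stays moved. The work goes in short steps, Python scripts to look and compute and a shell command to move; the robot and the scene stay as the last step left them, time stands still between calls to the robot, and variables do not carry over. Pictures are saved under pics/ and viewed, at most 10 in all, crops included, and the job is handed in when it is done.

```bash
mkdir -p pics; ls; python3 - <<'E'
from cell import *
import cv2,numpy as np
for n in("top","scene"):
    p,d=camera(n); cv2.imwrite(f"pics/{n}0.png",p[:,:,::-1]); np.save(f"pics/{n}0.npy",d)
    i=camera_info(n); print(n,np.round(i["intrinsics"],1).tolist(),i["k1"],np.round(i["world_from_camera"],3).tolist())
s=read_state(); print(s["clock"],s["eef_pos"],s["eef_rot"],s["finger_gap"])
E
```

```text
pics
top [[433.4, 0.0, 259.0], [0.0, 433.4, 189.6], [0.0, 0.0, 1.0]] -0.0666667220194131 [[-0.014, -0.987, 0.158, 465.672], [-1.0, 0.015, 0.002, 72.562], [-0.005, -0.158, -0.987, 1236.386], [0.0, 0.0, 0.0, 1.0]]
scene [[423.6, 0.0, 258.9], [0.0, 423.6, 192.9], [0.0, 0.0, 1.0]] 0.04596229171799974 [[0.85, 0.332, -0.408, 1016.724], [0.526, -0.504, 0.685, -532.918], [0.022, -0.797, -0.603, 616.049], [0.0, 0.0, 0.0, 1.0]]
0.1 [ 159.74353996 -526.03992553  204.94689282] [-3.14055653e+00 -7.89879519e-05  2.94766741e-01] 93.66864474904457
```

View pics/top0.png

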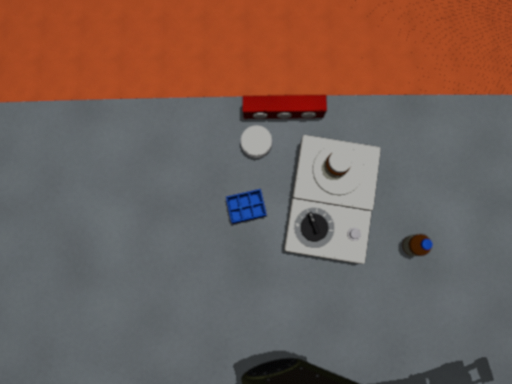

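The top view shows the stirrer with its selector at about (315,227), the button at (354,234), the jar at (337,165), the box at left (246,206), the dishes at (256,142) and the bottle at (418,245).

```bash
cat > h.py <<'E'
import numpy as np,cv2
from cell import *
def ray(i,u,v,z):
    K=np.array(i["intrinsics"],float);W=np.array(i["world_from_camera"])
    k1=i["k1"];x,y=(u-K[0,2])/K[0,0],(v-K[1,2])/K[1,1];a,b=x,y
    for _ in range(20):
        f=1+k1*(a*a+b*b);a,b=x/f,y/f
    d=W[:3,:3]@[a,b,1];o=W[:3,3];return o+d*(z-o[2])/d[2]
def st(c,th,p): # stirrer point -> world
    R=np.array([[np.cos(th),-np.sin(th)],[np.sin(th),np.cos(th)]]);return c+R@p
E
python3 - <<'E'
from h import *
p=cv2.imread("pics/top0.png");i=camera_info("top")
hsv=cv2.cvtColor(p,cv2.COLOR_BGR2HSV)
m=((hsv[:,:,2]>150)&(hsv[:,:,1]<60)).astype(np.uint8)
c=max(cv2.findContours(m,0,2)[0],key=cv2.contourArea);print(cv2.minAreaRect(c))
# deck front corners at z=60, rear corners z=76
b=cv2.boxPoints(cv2.minAreaRect(c))
for q in b: print(q,ray(i,*q,60 if q[1]>190 else 76).round(1))
d=((p.max(2)<75)).astype(np.uint8);d[:190]=0;d[260:]=0;d[:,:285]=0;d[:,345:]=0
c=max(cv2.findContours(d,0,2)[0],key=cv2.contourArea);e=cv2.minEnclosingCircle(c);print("disc",e,ray(i,*e[0],69))
print("button",ray(i,354,234,73))
cv2.imwrite("pics/crop.png",cv2.resize(p[185:270,275:385],None,fx=6,fy=6,interpolation=cv2.INTER_CUBIC))
E
```

```text
((337.6901550292969, 171.90306091308594), (79.6950912475586, 62.342132568359375), 9.246112823486328)
[293.35193 196.2666 ] [633.6 -18.4  60. ]
[303.36877 134.73447] [803.1 -49.6  76. ]
[382.02838 147.53952] [ 763.8 -266.6   76. ]
[372.01154 209.07166] [ 595.  -233.2   60. ]
disc ((313.7474365234375, 226.34536743164062), 14.826836585998535) [549.68344716 -70.55891952  69.        ]
button [ 527.10651758 -177.60832035   73.        ]
```

View pics/crop.png

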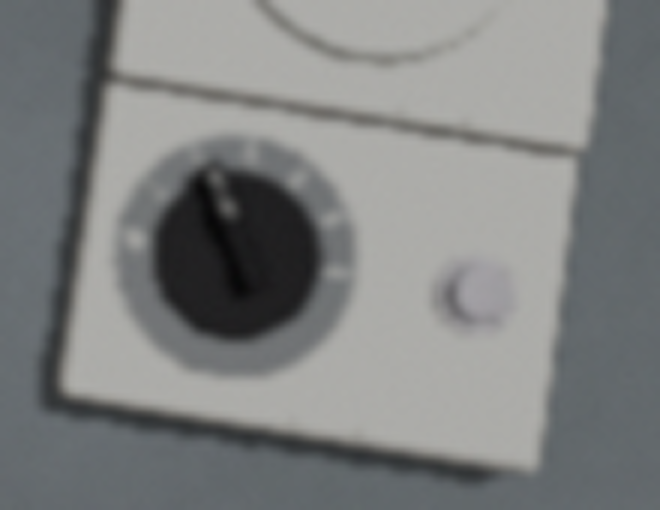

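The crop shows the pointer at the third mark from the round dot (tick at about (200,155)), so speed 2. The axis is at crop (237,255) and the button at (482,290). I'll close the gripper, align it with the stirrer and go over for a close look.

```bash
python3 -m handwheel '.66 .74 .12 -.44 1;.66 .74 .12 -.44 1;.66 .74 .12 -.44 1;.66 .74 .12 -.44 1;.66 .74 .12 -.44 1;.66 .74 .12 -.44 1;.66 .74 .12 -.44 1;.66 .74 .12 -.44 1;.66 .74 .12 -.44 1;.66 .74 .12 -.44 1;.66 .74 .12 -.44 1;.66 .74 .12 -.44 1' 20
python3 -m handwheel '0 0 0 0 1;0 0 0 0 1;0 0 0 0 1'
python3 - <<'E'
from h import *
i=camera_info("wrist");p,d=camera("wrist");cv2.imwrite("pics/w1.png",p[:,:,::-1]);np.save("pics/w1.npy",i)
print(np.round(i["world_from_camera"],3).tolist(),i["k1"],i["intrinsics"]);s=read_state();print(s["eef_pos"],s["eef_rot"],s["wrist_force"],s["finger_gap"])
E
```

```text
clock: 1.1
eef_pos: [477.5, -169.2, 263.2]
eef_rot: [-3.142, 0.0, -0.168]
wrist_force: [-0.3, -0.7, -0.3]
finger_gap: 17.5
finger_force: 0.0
clock: 1.35
eef_pos: [476.2, -171.2, 262.6]
eef_rot: [3.142, 0.001, -0.165]
wrist_force: [-0.3, 0.1, -0.3]
finger_gap: 0.7
finger_force: 0.0
[[-0.164, -0.953, -0.255, 549.607], [-0.987, 0.158, 0.042, -183.453], [0.0, 0.259, -0.966, 442.154], [0.0, 0.0, 0.0, 1.0]] -0.05960404425831599 [[345.78066474   0.         256.83258929]
 [  0.         345.78066474 197.56720286]
 [  0.           0.           1.        ]]
[ 476.01093875 -171.69191464  262.70717437] [-3.14156681e+00  7.01170177e-04 -1.66291224e-01] [ 0.84781217 -0.21626041 -0.43186203] 0.26811280872731985
```

View pics/w1.png

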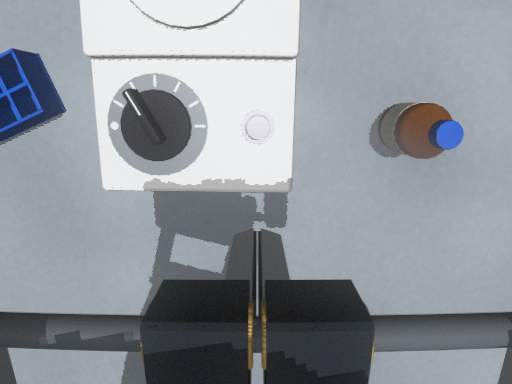

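The wrist view shows the disc centred at about (157,125), the button at (258,127), and the pointer running from (162,142) to (130,92), with the fingertips at (257,235).

```bash
python3 - <<'E'
from h import *
i=np.load("pics/w1.npy",allow_pickle=True).item();p=cv2.imread("pics/w1.png")
def big(m,x0,x1,y0,y1):
    k=np.zeros(m.shape,np.uint8);k[y0:y1,x0:x1]=m[y0:y1,x0:x1];return max(cv2.findContours(k,0,2)[0],key=cv2.contourArea)
c=big((p.max(2)<80).astype(np.uint8),110,205,82,168);e=cv2.fitEllipse(c);A=ray(i,*e[0],69);print("disc",e,A)
g=cv2.cvtColor(p,6)
h=cv2.HoughCircles(g[100:155,230:290],cv2.HOUGH_GRADIENT,1,50,param1=80,param2=10,minRadius=9,maxRadius=18);print(h)
h=h[0,0];B=ray(i,h[0]+230,h[1]+100,73);print("btn",B,np.linalg.norm(A-B))
w=A-B;th=np.arctan2(-w[0],w[1]);print("yaw",th)
# deck corners
for q in[(93,57),(104,190),(292,191),(296,58)]: print(q,ray(i,*q,60).round(1))
a,b=ray(i,130,92,93),ray(i,162,142,93);print(a,b);v=a-b;print("ptr",np.arctan2(v[1],v[0]),"phi",np.degrees(np.pi/2+th-np.arctan2(v[1],v[0])))
t=np.array([[np.cos(th),-np.sin(th)],[np.sin(th),np.cos(th)]]);print("tip in stirrer",t.T@(a-A)[:2],t.T@(b-A)[:2])
cv2.imwrite("pics/w1c.png",cv2.resize(p[50:200,85:305],None,fx=3.6,fy=3.6,interpolation=2))
E
```

```text
disc ((152.97695922851562, 130.42530822753906), (51.26357650756836, 72.25399780273438), 133.89222717285156) [542.62131284 -69.8098215   69.        ]
[[[26.5 26.5 11.8]]]
btn [ 528.39753223 -179.7097053    73.        ] 110.88868469612602
yaw -0.12870941253914273
(93, 57) [628.4 -21.5  60. ]
(104, 190) [486.4   5.2  60. ]
(292, 191) [ 449.8 -207.6   60. ]
(296, 58) [ 590.6 -231.8   60. ]
[583.27713916 -63.31611762  93.        ] [530.27071826 -83.47037611  93.        ]
ptr 0.3633418265582883 phi 61.80754069553463
tip in stirrer [39.48604138 11.65834204] [-10.49504362 -15.13281198]
```

View pics/w1c.png

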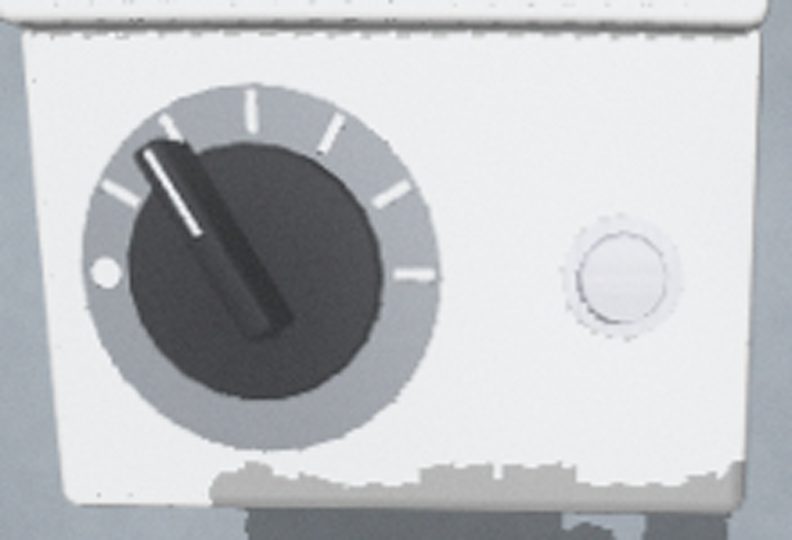

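The crop confirms speed 2: the pointer tip lies by the tick at (170,125). The disc is centred at crop (257,270) and the button at (624,278). The contour fit on the disc was poor because the mask was clipped, so I'll use these centres and the deck edges instead. The edges give a yaw of about -0.17.

```bash
cat > w.py <<'E'
from h import *
th=-.17
def wp(A,s): return st(A,th,np.array(s,float))
E
python3 - <<'E'
from w import *
i=np.load("pics/w1.npy",allow_pickle=True).item()
A=ray(i,156.4,125,69)[:2];B=ray(i,258.3,127.2,73)[:2];w=A-B
print(A,B,np.linalg.norm(w),np.arctan2(-w[0],w[1]))
a,b=ray(i,130,92,93)[:2],ray(i,162,142,93)[:2]
for q in(a,b): print("rib ends in stirrer",wp(np.zeros(2),[0,0])+np.array([[np.cos(th),np.sin(th)],[-np.sin(th),np.cos(th)]])@(q-A))
print("expect",42*np.sin(np.pi/3),42*.5)
tcp=read_state()["eef_pos"][:2]
def fp(phi,r,off): 
    f=np.radians(phi);return wp(A,[r*np.sin(f)-off*np.cos(f),r*np.cos(f)+off*np.sin(f)])
for phi,r,off in((60,28,30),(60,28,17),(90,28,17),(105,28,17),(110,28,17)):
    q=fp(phi,r,off);print(phi,off,q.round(1),((q-tcp)/40).round(2))
E
```

```text
[547.5633767  -74.77437804] [ 527.37264006 -181.45631906] 108.57579097377543 -0.1870486509008605
rib ends in stirrer [33.26040483 17.33522515]
rib ends in stirrer [-15.57217136 -11.49625581]
expect 36.373066958946424 21.0
60 30 [563.4 -36.9] [2.19 3.37]
60 17 [567.9 -49.1] [2.3  3.06]
90 17 [578.  -62.8] [2.55 2.72]
105 17 [580.1 -71.1] [2.6  2.52]
110 17 [580.3 -73.9] [2.61 2.44]
```

```bash
python3 -m handwheel '.43 .7 0 0 1;.43 .7 0 0 1;.43 .7 0 0 1;.43 .7 0 0 1;.43 .7 0 0 1;0 0 -.93 0 1;0 0 -.93 0 1;0 0 -.93 0 1;0 0 -.93 0 1;0 0 -.9 0 1;0 0 0 0 1;0 0 0 0 1'
python3 - <<'E'
from w import *
i=camera_info("wrist");p,d=camera("wrist");cv2.imwrite("pics/w2.png",p[:,:,::-1])
A=np.array([547.5,-74.8]);tcp=read_state()["eef_pos"];print(tcp)
def fp(phi,r,off): 
    f=np.radians(phi);return wp(A,[r*np.sin(f)-off*np.cos(f),r*np.cos(f)+off*np.sin(f)])
q0=tcp[:2]
for phi,off in((60,19),(65,19),(70,18.5),(75,18),(80,18),(85,17.5),(90,17),(95,17.5),(100,18),(105,18),(110,18.5)):
    q=fp(phi,29,off);print(phi,q.round(1),((q-q0)/40).round(2));q0=q
E
```

```text
clock: 2.4
eef_pos: [561.8, -32.1, 77.9]
eef_rot: [3.141, 0.003, -0.167]
wrist_force: [-0.2, -0.3, 0.1]
finger_gap: 0.6
finger_force: 0.0
[563.07318888 -32.0562053   79.86137308]
60 [568.1 -46.9] [ 0.13 -0.37]
65 [570.5 -48.8] [ 0.06 -0.05]
70 [572.7 -51.4] [ 0.06 -0.06]
75 [574.7 -54.2] [ 0.05 -0.07]
80 [576.4 -56.7] [ 0.04 -0.06]
85 [577.8 -59.8] [ 0.04 -0.08]
90 [579. -63.] [ 0.03 -0.08]
95 [580.  -65.3] [ 0.03 -0.06]
100 [580.9 -67.7] [ 0.02 -0.06]
105 [581.4 -70.6] [ 0.01 -0.07]
110 [581.9 -73.1] [ 0.01 -0.06]
```

View pics/w2.png

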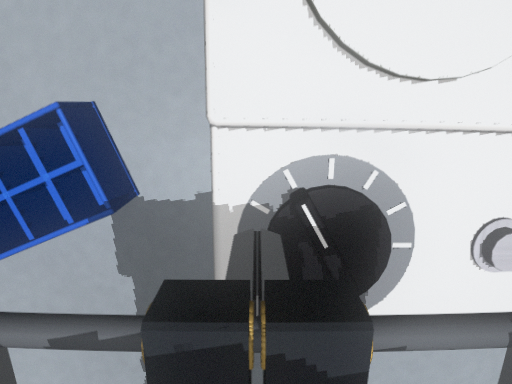

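The fingertips at (257,235) sit on the disc, left of the pointer (white line (303,205)-(325,247)), which is still at tick 2. I'll start pushing in small steps.

```bash
python3 -m handwheel '.07 -.18 0 0 1;.06 -.18 0 0 1;.06 -.05 0 0 1;0 0 0 0 1'; python3 -m handwheel '.06 -.06 0 0 1;.03 -.04 0 0 1;0 0 0 0 1'
python3 - <<'E'
from w import *
p,d=camera("wrist");cv2.imwrite("pics/w3.png",p[100:320,180:440,::-1]);print(read_state()["wrist_force"])
E
```

```text
clock: 2.78
eef_pos: [571.1, -48.4, 79.4]
eef_rot: [3.142, -0.002, -0.167]
wrist_force: [0.0, -0.3, -0.3]
finger_gap: 0.8
finger_force: 0.1
clock: 3.03
eef_pos: [574.1, -51.8, 78.3]
eef_rot: [3.141, -0.0, -0.166]
wrist_force: [-0.5, 0.8, 0.1]
finger_gap: 0.7
finger_force: 0.0
[-0.31320019  0.36741562 -0.32848983]
```

View pics/w3.png

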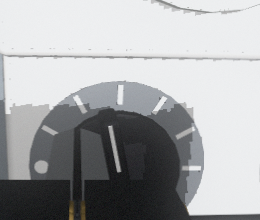

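The pointer's line now runs (110,125)-(118,170) in the crop, turned partway from tick 2 toward 3. I'll write a short function that measures the pointer angle.

```bash
cat >> w.py <<'E'
A=np.array([547.5,-74.8])
def phi():
    i=camera_info("wrist");p,d=camera("wrist")
    m=(p.min(2)>140).astype(np.uint8);out=[]
    for c in cv2.findContours(m,0,2)[0]:
        (u,v),s,a=cv2.minAreaRect(c);q=ray(i,u,v,93)[:2]
        if min(s)<9 and 18<max(s)<70 and np.linalg.norm(q-A)<38:
            b=cv2.boxPoints(((u,v),s,a));b=b[np.argsort(-np.array([np.linalg.norm(ray(i,*t,93)[:2]-A) for t in b]))]
            v=ray(i,*b[:2].mean(0),93)-ray(i,*b[2:].mean(0),93)
            out.append((np.degrees(np.pi/2+th-np.arctan2(v[1],v[0])).round(1),(q-A).round(1),np.linalg.norm(v).round(1)))
    s=read_state();return out,s["eef_pos"].round(1),s["wrist_force"].round(1)
E
python3 -c "
from w import *
print(phi())"; python3 -m handwheel '.03 -.04 0 0 1;0 0 0 0 1'; python3 -c "
from w import *
print(phi())"
```

```text
([(np.float64(78.2), array([26.5,  3.4]), np.float64(26.1))], array([573.8, -51.6,  78.2]), array([0.2, 0.4, 0.3]))
clock: 3.3
eef_pos: [575.1, -53.2, 78.3]
eef_rot: [3.142, -0.0, -0.166]
wrist_force: [0.1, 0.2, -0.1]
finger_gap: 0.5
finger_force: 0.0
([(np.float64(81.7), array([26.6,  1.7]), np.float64(26.0))], array([575.1, -53.2,  78.2]), array([ 0.3, -0.1, -0.1]))
```

```bash
python3 -m handwheel '.02 -.04 0 0 1;0 0 0 0 1'; python3 -c "
from w import *
print(phi())"; python3 -m handwheel '.02 -.04 0 0 1;0 0 0 0 1'; python3 -c "
from w import *
print(phi())"
```

```text
clock: 3.52
eef_pos: [575.9, -54.9, 78.2]
eef_rot: [3.142, -0.0, -0.166]
wrist_force: [-0.0, 0.0, -0.2]
finger_gap: 1.0
finger_force: 0.0
([(np.float64(90.9), array([26.1, -2.5]), np.float64(25.3))], array([575.8, -54.8,  78.2]), array([ 0.5,  0.3, -0.2]))
clock: 3.73
eef_pos: [576.7, -56.5, 78.3]
eef_rot: [3.142, -0.0, -0.166]
wrist_force: [-0.8, 0.4, -0.3]
finger_gap: 0.3
finger_force: 0.0
([(np.float64(90.7), array([26. , -2.5]), np.float64(25.3))], array([576.7, -56.4,  78.2]), array([-0.5, -0.5, -0.2]))
```

It snapped into speed 3 (reads 90.8°). I'll continue to the next click.

```bash
M='python3 -c "from w import *;print(phi())"'
python3 -m handwheel '.03 -.07 0 0 1;.03 -.08 0 0 1;.02 -.06 0 0 1;0 0 0 0 1' | sed -n 2p; eval $M
python3 -m handwheel '.01 -.05 0 0 1;0 0 0 0 1'|sed -n 2p; eval $M
```

```text
eef_pos: [579.8, -64.9, 78.1]
([(np.float64(102.2), array([26.4, -8.6]), np.float64(21.4))], array([579.8, -65. ,  78.2]), array([-0.1,  0.1,  0.6]))
eef_pos: [580.3, -67.0, 78.2]
([(np.float64(107.6), array([ 25.7, -11.6]), np.float64(20.1))], array([580.3, -67. ,  78.3]), array([ 1.1, -0.3, -0.5]))
```

```bash
M='python3 -c "from w import *;print(phi())"'
python3 -m handwheel '.01 -.04 0 0 1;0 0 0 0 1' | sed -n 2p; eval $M
```

```text
eef_pos: [580.7, -68.6, 78.3]
([(np.float64(112.8), array([ 24.7, -14.1]), np.float64(18.8))], array([580.7, -68.5,  78.3]), array([ 0.5,  0.9, -0.1]))
```

```bash
M='python3 -c "from w import *;print(phi())"'
python3 -m handwheel '.01 -.03 0 0 1;0 0 0 0 1' | sed -n 2p; eval $M
```

```text
eef_pos: [581.1, -69.6, 78.3]
([(np.float64(120.3), array([ 23.1, -18. ]), np.float64(17.2))], array([581. , -69.6,  78.3]), array([-0.9, -1. ,  0.4]))
```

Reads 120°, which looks like the snap. I'll back the finger off, lift, and verify.

```bash
python3 -m handwheel '-.05 .3 0 0 1;-.05 .3 0 0 1;0 0 .8 0 1;0 0 .8 0 1;-.6 -.6 0 0 1;-.6 -.6 0 0 1;0 0 0 0 1;0 0 0 0 1' | sed -n 2,4p
python3 - <<'E'
from w import *
print(phi());i=camera_info("wrist");p,d=camera("wrist");cv2.imwrite("pics/w4.png",p[:,:,::-1]);np.save("pics/w4.npy",i)
g=cv2.cvtColor(p,7)
E
```

```text
eef_pos: [528.5, -93.2, 142.7]
eef_rot: [-3.141, -0.001, -0.167]
wrist_force: [0.7, -0.3, 0.6]
([(np.float64(120.6), array([ 20.3, -15.1]), np.float64(25.7))], array([529.1, -92.7, 142.5]), array([ 0.1,  0.3, -0.9]))
```

View pics/w4.png

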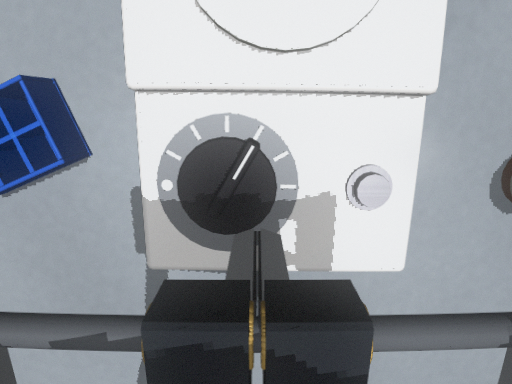

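The pointer is on the tick right of the rear one, which is speed 4 (120.6°). The button top is at (374,191).

```bash
python3 - <<'E'
from w import *
i=np.load("pics/w4.npy",allow_pickle=True).item()
B=ray(i,374,191,73)[:2];print(B,wp(A,[0,-110]),(B-read_state()["eef_pos"][:2])/40)
E
```

```text
[ 527.3705642 -181.3082132] [ 528.8899416  -183.21432436] [-0.05020146 -2.2211765 ]
```

```bash
python3 -m handwheel '-.01 -.75 0 0 1;-.01 -.75 0 0 1;-.01 -.73 0 0 1;0 0 -.8 0 1;0 0 -.75 0 1;0 0 0 0 1;0 0 0 0 1'
python3 -m handwheel '0 0 -.1 0 1;0 0 -.1 0 1;0 0 0 0 1'
```

```text
clock: 6.17
eef_pos: [527.8, -181.6, 79.5]
eef_rot: [-3.141, 0.003, -0.165]
wrist_force: [-0.4, 0.1, 1.0]
finger_gap: 0.7
finger_force: 0.0
clock: 6.42
eef_pos: [528.4, -182.4, 72.9]
eef_rot: [3.141, -0.002, -0.165]
wrist_force: [0.1, 0.6, 0.8]
finger_gap: 0.1
finger_force: 0.7
```

```bash
python3 -m handwheel '0 0 -.07 0 1;0 0 -.07 0 1;0 0 0 0 1;0 0 0 0 1'
python3 -m handwheel '0 0 -.03 0 1;0 0 0 0 1;0 0 0 0 1'
```

```text
clock: 6.75
eef_pos: [528.5, -182.6, 67.3]
eef_rot: [-3.142, -0.002, -0.166]
wrist_force: [2.2, 1.2, 5.0]
finger_gap: 0.3
finger_force: 2.1
clock: 7.0
eef_pos: [528.6, -182.6, 67.1]
eef_rot: [3.142, -0.002, -0.166]
wrist_force: [-1.3, 3.9, 16.2]
finger_gap: 0.5
finger_force: 8.0
```

It is at the hard stop (16 N, z no longer dropping), so fully pressed. Now I'll release and check.

```bash
python3 -m handwheel '0 0 .2 0 1;0 0 .4 0 1;0 0 .8 0 1;0 0 .8 0 1;-.8 0 .3 0 1;0 0 0 0 1;0 0 0 0 1;0 0 0 0 1' | sed -n 2,4p
python3 - <<'E'
from w import *
print(phi());p,d=camera("top");cv2.imwrite("pics/top1.png",p[:,:,::-1])
E
```

```text
eef_pos: [495.8, -182.7, 165.1]
eef_rot: [-3.142, 0.0, -0.166]
wrist_force: [0.1, -0.8, -0.7]
([], array([ 495.9, -182.6,  164.7]), array([0.7, 0.5, 0.4]))
```

View pics/top1.png

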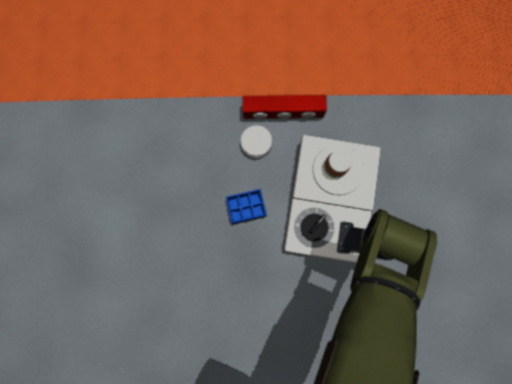

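The top view shows the pointer at speed 4 (line toward (321,218)). The jar (337,165), box (246,206) and dishes (256,142) have not moved. The bottle is hidden by the arm, but the arm stayed well above it. The tool is clear of everything.

```bash
python3 -c "
from cell import sign_off
print(sign_off())"
```

```text
the job is handed in; nothing more can be done
None
```

The job is handed in: the selector went from speed 2 to 4, one click at a time, and read 120.6° before the press. The start button was pressed to its stop and released, though I did not check by camera that it came back up; the jar, box and dishes had not moved, and the bottle was hidden behind the arm in the last picture.

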